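Set and lock the portion stop

ROBOT

A 6-joint arm with a two-finger parallel gripper is mounted at the origin on the work surface. World frame = base frame: x ahead of the robot, y to its left, z up, the work surface at z = 0. Lengths are in m, angles in rad, forces in N, time in s.
With the tool pointing down it reaches from about 0.35 to 0.95 m from the base axis. Payload 17.4 kg.
Tool frame: the origin (TCP) lies between the finger pads; the fingertips stand 19 mm ahead of it and the grasp point (between the pads) is the TCP; z points along the fingers, y is the line along which they close (so a half turn about z gives the same grasp; the last joint's range is limited). The gripper opens to 93 mm and grips with 3 to 60 N. Pads are 15 mm wide; open, the fingers measure 128 mm over their backs; the gripper's body (75 mm by 188 mm) begins 65 mm behind the grasp point.
Start: joints at [-1.183, 0.116, 1.442, -0, 1.584, -0.038], TCP at [0.279, -0.615, 0.238] pointing down, gripper open.
Joint ranges: [-2.83, 2.83], [-0.83, 2.19], [0.07, 2.5], [-1.14, 4.28], [0.01, 3], [-2.97, 2.97]. Speed limits (rad/s): [1.89, 1.89, 2.22, 3.14, 3.14, 3.14].

INTERFACE

Orientations are given as a rotation vector (axis times angle).
In Python, from workcell import * gives the robot as it stands.
- The arm moves only by the tool send_rows, never from a script. Its argument "plan" is a list of rows, each a list of 4 numbers: the shift along the tool's x, y, z in m, then the turn about the tool's z in degrees. In form: [[dx, dy, dz, yaw], ...]. A call has 1 to 10 rows; each row shifts and turns the commanded pose from where the row before left it, along the tool's axes as they then stand; what a row does not reach is not made up. A row lasts 1/8 s, in which the tool goes at most 62.5 mm and 10.7 degrees, less where a joint would pass 70% of its speed; a pose out of reach is approached as far as the arm can. A call with a gripper value outside its range is refused whole. "gripper" is the opening, from 0 (shut) to 1 (fully open), set as the call begins (left out, the last holds). The fingers move at their own pace and stop on an object; "squeeze" is the grip in N (left out, the last holds). Time passes only in rows, so rows that do not move let the fingers close. It gives the time, the measured TCP pose, the force and the opening at its end, in the units of the state.
- state(): the state, without advancing time (a new reading comes with each control period).
- get_image(name): name is "scene" or "top"; returns a dict with "frame" (400x640x3 uint8, red, green, blue), "range_z" (400x640 float32, m along the optical axis (not along the pixel's ray), 0 where there is no reading), "K" (3x3 intrinsics, pixels), "R" (3x3) and "t" (3): a world point X has camera coordinates R X + t. Camera axes: x right, y down, z forward; pixel columns grow to the right and rows downward; lengths in m; the calibration is good to about 2 mm. A picture is of the moment at which its call begins.
- finish_job(): hands the job in, once; it reports no verdict.
The state is a dict: "t": time; "joint_positions": joint angles; "dq": joint speeds; "joint_efforts": joint torques, N m; "position": TCP position; "ee_rot": TCP orientation; "wrist_force": force on the tool from outside, world axes, zero at the start; "moment": the same for the moment, N m; "width": opening from 0.0 (shut) to 1.0 (fully open).
Only numpy, scipy, OpenCV 4.12 (cv2) and the standard library are available. Lean on these libraries where they do the work, as an engineer would, in place of code of your own. Each camera call takes 0.05 s, during which the arm holds its last target. There are 200 camera calls.

TASK

Set up the portioning board for the next cut: slide the stop with the long fence plate along its rail until its bar knob is level with the steel pointer behind the rail, then lock it there by turning the bar knob a quarter turn clockwise (seen from above), so that the bar goes from lying along the rail to lying square across it. Leave the small end stop with the star knob where it is.

Things in the scene. Friction and masses are not known exactly. Their poses are not given: they have to be found in the camera images.
- knob_grip (a point): Grip point of the bar knob on the portion stop: black bar 14 mm thick, 56 long, 34 high on a steel disc 44 mm across, 8 thick. It lies on the knob's vertical turning axis, 9 mm below the bar's top, 23 above the disc, 34 above the carriage, 109 above the table. The frame turns with the knob: y along the bar, x across it, z up. Pulling or pushing the bar slides the stop.
- stop_knob (a joint): Angle of the bar knob (rad), growing clockwise seen from above: 0 loose, bar along the rail; 1.57 locked, bar square across it; hard stop at 1.65. Free up to about 0.4, then it presses a brake pad on the rail ever harder; locked, the stop holds against some 15 N. Turning takes about 0.12 N m, up to 0.2 when tight; it stays where it is left.
- mark (a point): Tip of the dark steel pointer (30 mm wide, 40 long, arrow towards the rail) fixed on the board, on the rail's far side from the robot, 42 mm above the table, 40 mm from the rail's centre line. y runs along the rail (roughly world y), x square to it and away from the robot, z up. The stop is in place when the knob's axis is level with this tip along this y.
- stop: The portion stop: aluminium carriage 56 mm across the rail, 60 along it, top 75 mm above the table, with a steel fence plate 5 mm thick reaching about 145 mm towards the robot. While loose it slides level with 2 to 3 N on a straight steel rail (500 mm, on a white board), ample travel both ways. Origin under the knob's axis, table height; y along the rail.
- end_stop: Small end stop on the same rail, near its right-hand (-y) end as seen from the robot: aluminium block 44 x 34 mm with a black star knob 40 mm across, its top 92 mm above the table, no fence plate. It is already tight; leave it alone. Origin on the rail's centre line in the middle of the block, at the table's height.

How it is judged:
At the end, for the whole second after the job is handed in: The portion stop's knob axis is within 12 mm of the pointer's tip along the rail, the bar knob is turned to at least 1.25 rad (locked), and the end stop is still (y of knob_grip in the frame of mark between -0.012 and 0.012 m and value of joint stop_knob above 1.25 rad and linear speed of end_stop below 0.01 m/s); the robot touches nothing.
It fails at once if the small end stop is shifted by more than 6 mm (distance of end_stop from where it was at the start of the episode above 0.006 m).
It also fails if it takes over 35 s, if anything falls off the work surface, if the arm or the gripper's body presses on something with over 40 N, if the wrist force passes 120 N, or if a joint passes its speed limit or range.

## Working session

There is one attempt and no reset: what is moved stays moved. The work goes in short steps, Python scripts to look and compute and a tool call to move; the robot and the scene stay as the last step left them, time stands still between calls to the robot, and variables do not carry over. Pictures are saved under pics/ and viewed, on a budget of 10 in all, crops included, one or two more only if the job needs it, and the job is handed in when it is done.

Besides the shell and the picture viewer there is one more tool, called after "Call:" as name(argument=value, ...), one argument or row to a line, values as JSON. send_rows: Moves the arm, as the interface text tells. Its arguments: {"type":"object","properties":{"plan":{"type":"array","items":{"type":"array","items":{"type":"number"}}},"gripper":{"type":"number"},"squeeze":{"type":"number"}},"required":["plan"]}

```bash
ls; mkdir -p pics
python3 - <<'E'
from workcell import *
import cv2, numpy as np
print(state())
ims=[]
for n in("top","scene"):
    g=get_image(n); np.savez(f"{n}0.npz",**g)
    cv2.imwrite(f"pics/{n}0.png",g["frame"][:,:,::-1]); print(n,g["K"],g["R"],g["t"])
E
```

```text
pics
{'t': 0.0, 'joint_positions': array([-1.18279199e+00,  1.16504024e-01,  1.44225419e+00, -2.58480497e-05,
        1.58402521e+00, -3.78311953e-02]), 'dq': array([ 6.46048883e-04,  3.97730014e-04, -1.89768999e-03, -8.53460292e-04,
        6.86900837e-05, -7.18359152e-04]), 'joint_efforts': array([-9.52235278e-04, -7.21252370e+01, -6.22612739e+01,  7.76940328e-02,
        2.37950287e-02, -6.26182327e-05]), 'position': array([ 0.27872623, -0.61456247,  0.23689989]), 'ee_rot': array([-3.06950923e+00, -6.63611008e-01,  3.65664038e-04]), 'wrist_force': array([-0.38641202, -0.06022447, -0.08462473]), 'moment': array([ 0.00136727, -0.03204115, -0.0160338 ]), 'width': 0.9988111323614086}
top [[369.59995279   0.         320.84577924]
 [  0.         369.59995279 196.28817924]
 [  0.           0.           1.        ]] [[-0.02388135 -0.99968214  0.00808069]
 [-0.98293408  0.02200496 -0.18263729]
 [ 0.18240142 -0.01230441 -0.98314715]] [-0.08120111  0.58963153  0.64584267]
scene [[377.27517998   0.         322.03835517]
 [  0.         377.27517998 198.371323  ]
 [  0.           0.           1.        ]] [[ 0.67605621  0.73667536  0.01604424]
 [ 0.6197862  -0.55673972 -0.55308765]
 [-0.39851358  0.38386234 -0.83296857]] [-0.32931871 -0.34055458  0.97611456]
```

View pics/top0.png

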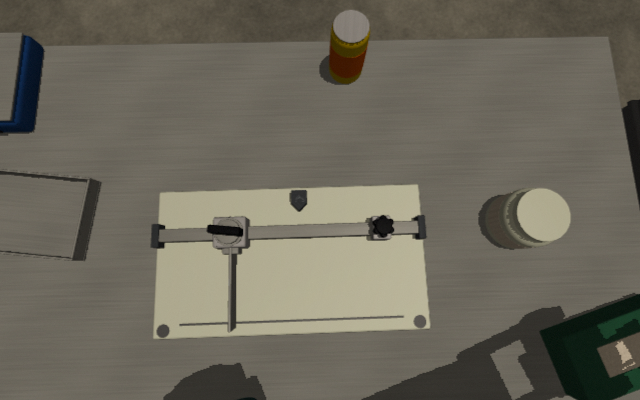

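View pics/scene0.png

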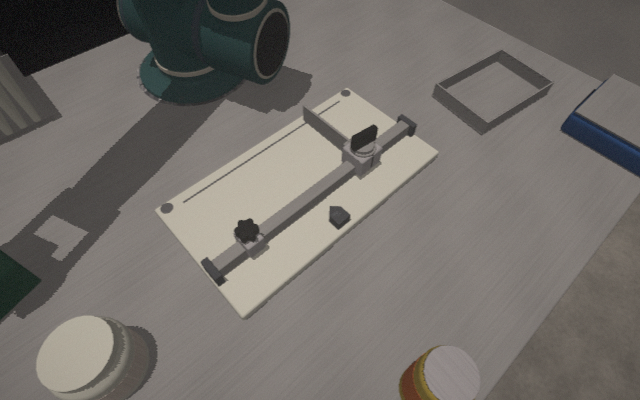

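The top view shows the bar knob at about (225,231) lying along the rail, the pointer tip at about (299,211), the star knob at (382,227), and the fence plate running down from (232,250) to (230,330). The scene view agrees: knob (364,140), pointer (340,215).

```bash
cat > h.py <<'E'
import numpy as np, cv2
def cloud(g):
    v,u=np.indices(g["range_z"].shape); z=g["range_z"]; K=g["K"]
    P=np.stack([(u-K[0,2])/K[0,0]*z,(v-K[1,2])/K[1,1]*z,z],-1)
    return (P-g["t"])@g["R"]
def ray(g,u,v,h):
    d=g["R"].T@np.linalg.solve(g["K"],[u,v,1.]); c=-g["R"].T@g["t"]
    return c+d*(h-c[2])/d[2]
def blob(mask,near):
    n,l,s,c=cv2.connectedComponentsWithStats(mask.astype(np.uint8))
    i=1+np.argmin([np.hypot(*(x-near)) for x in c[1:]])
    return l==i,c[i],s[i]
E
python3 - <<'E'
from h import *
for n,nk,npt,win in(("top",(225,231),(299,200),(150,430,180,340)),("scene",(364,140),(340,215),(150,440,80,320))):
    g=dict(np.load(n+"0.npz")); W=cloud(g); f=g["frame"].astype(int)
    dark=f.max(2)<45
    m,c,s=blob(dark,nk); P=W[m]; 
    print(n,"bar",c,s,"z pct",np.percentile(P[:,2],[5,50,95]))
    t=m&(W[...,2]>.110); 
    r=cv2.minAreaRect(np.float32(W[t][:,:2]*1000)); print(" top pts",t.sum(),r)
    w=np.zeros_like(m); w[win[2]:win[3],win[0]:win[1]]=1
    m2,c2,s2=blob((f.max(2)<100)&w,npt); P2=W[m2]
    ct=cv2.findContours(m2.astype(np.uint8),0,1)[0][0][:,0]
    print(" ptr",c2,s2,"z",np.percentile(P2[:,2],[5,50,95]))
    Q=np.array([ray(g,u,v,.042) for u,v in ct]); i=Q[:,0].argmin(); print(" tip min-x",ct[i],Q[i], "extents",Q.min(0),Q.max(0), "centroid",ray(g,*c2,.042))
    # board edge direction
    b=(W[...,2]>.005)&(W[...,2]<.035)&(f.min(2)>120)&w
    print(" board rect",cv2.minAreaRect(np.float32(W[b][:,:2]*1000)))
    if n=="top":
        rl=w&(W[...,2]>.036)&(W[...,2]<.06)&(f.max(2)>90); rl[:, :250]=0; rl[:,365:]=0
        R=W[rl]; print(" rail z",np.median(R[:,2]),rl.sum()); print(cv2.fitLine(np.float32(R[:,:2]),cv2.DIST_HUBER,0,.01,.01).ravel())
    k=w&(W[...,2]>.068)&(W[...,2]<.08)
    print(" carriage-height pts mean",W[k].mean(0),k.sum())
    u,v=np.round(c2).astype(int); 
    if n=="top": print(f[203:214,292:307].max(2))
E
```

```text
top bar [224.73089701 229.97674419] [207 225  36  12 301] z pct [0.10060267 0.11720135 0.11937448]
 top pts 271 ((500.64215087890625, 4.18438720703125), (197.07501220703125, 22.465774536132812), 72.20162200927734)
 ptr [298.24752475 198.89438944] [290 190  17  22 303] z [0.02089883 0.04136833 0.043506  ]
 tip min-x [299 211] [ 0.56222938 -0.05247268  0.042     ] extents [ 0.56222938 -0.06651608  0.042     ] [ 0.60355919 -0.03542226  0.042     ] centroid [ 0.58580769 -0.05133239  0.042     ]
 board rect ((473.98944091796875, -33.92706298828125), (278.0510559082031, 518.0006713867188), 0.5970413088798523)
 rail z 0.0495448043172373 1417
[ 0.0091706  -0.999958    0.5246843  -0.06680644]
 carriage-height pts mean [0.51951721 0.06323245 0.07487027] 503
[[ 43  48  49  46  47  49  51  48  47  46  48  49  47  37  46]
 [ 42  42  48  49  48  47  49  50  47  48  47  47  38  29  76]
 [ 80  44  41  47  49  48  48  49  51  48  47  41  31  75 155]
 [138  79  44  42  48  49  50  47  49  48  41  32  77 155 179]
 [176 137  78  43  41  48  49  48  46  41  26  74 154 177 177]
 [177 178 139  79  42  42  
[... 297 characters left out ...]
 177 178 177 177 176 178 176 176 177 177 178 179 180]]
scene bar [363.5  138.75] [363 138   2   3   4] z pct [0.10493226 0.10932749 0.11193748]
 top pts 2 ((527.0502319335938, 65.10159301757812), (2.6038331985473633, 0.0), -97.01747131347656)
 ptr [338.33333333 216.56156156] [329 206  21  23 333] z [0.02605358 0.04118917 0.04312189]
 tip min-x [330 206] [ 0.56367987 -0.05121533  0.042     ] extents [ 0.56367987 -0.07370467  0.042     ] [ 0.60886048 -0.03805041  0.042     ] centroid [ 0.59034215 -0.05550956  0.042     ]
 board rect ((472.398193359375, -32.780853271484375), (279.23028564453125, 519.818359375), 0.5771808624267578)
 carriage-height pts mean [0.51729667 0.03216292 0.07452661] 421
```

Run:
```python
from h import *
g=dict(np.load("top0.npz")); W=cloud(g); f=g["frame"].astype(int)
v,u=np.indices(W.shape[:2]); box=(u>195)&(u<260)&(v>205)&(v<262)
for lo,hi in((.115,.122),(.078,.089),(.071,.0775)):
    t=box&(W[...,2]>lo)&(W[...,2]<hi); P=W[t][:,:2]*1000
    print(lo,t.sum(),np.percentile(P,[1,50,99],axis=0).round(1).tolist(),cv2.minAreaRect(np.float32(P)))
    if lo>.1: print(cv2.fitLine(np.float32(P),cv2.DIST_HUBER,0,.01,.01).ravel())
    if lo>.1:
        m=t.astype(np.uint8); 
        ct=np.argwhere(m)[:,::-1]; Q=np.array([ray(g,a,b,.118)[:2]*1000 for a,b in ct]); print("ray",cv2.minAreaRect(np.float32(Q)))
```

```text
0.115 255 [[514.5, 46.2], [522.3, 72.8], [530.7, 99.8]] ((522.460205078125, 73.834228515625), (56.01238250732422, 13.661614418029785), 84.18697357177734)
[1.1452627e-01 9.9342024e-01 5.2234448e+02 7.3127541e+01]
ray ((522.2457885742188, 73.1134262084961), (55.832427978515625, 13.683280944824219), 84.27786254882812)
0.078 315 [[500.1, 50.1], [514.2, 72.0], [546.5, 96.1]] ((523.0486450195312, 71.04500579833984), (49.972923278808594, 48.738765716552734), 78.85566711425781)
0.071 391 [[495.2, 44.0], [514.4, 61.4], [549.9, 102.5]] ((522.5765380859375, 73.31841278076172), (60.22848129272461, 54.55917739868164), 88.8807144165039)
```

Knob at (0.5225, 0.0733) and bar heading 84.2° (sizes 56 × 13.7 and height 0.118 all match). The pointer tip is at (0.563, −0.052), 40 mm from the rail as it should be. The rail is turned about 0.5°, so the slide needed is about −0.1255 m. Moving now.

Call:
send_rows(
  plan=[
    [0.025,-0.026,0,0],
    [0.025,-0.026,0,0],
    [0.025,-0.026,0,0],
    [0.025,-0.026,0,0],
    [0.025,-0.026,0,0],
    [0.025,-0.026,0,0],
    [0.025,-0.026,0,0],
    [0.025,-0.026,0,0],
    [0.025,-0.026,0,0],
    [0.025,-0.026,0,0],
  ],
  gripper=0.6,
  squeeze=20,
)

```text
t: 1.35
position: [0.3992, -0.2735, 0.2374]
ee_rot: [-3.07, -0.664, 0.0]
wrist_force: [0.1, -0.4, -0.1]
width: 0.603
```

Call:
send_rows(
  plan=[
    [0.025,-0.026,0,0],
    [0.025,-0.026,0,0],
    [0.025,-0.026,0,0],
    [0.025,-0.026,0,0],
    [0.025,-0.026,0,0],
    [0.025,-0.026,0,0],
    [0.025,-0.026,0,0],
    [0.025,-0.026,0,0],
    [0.025,-0.026,0,0],
    [0.025,-0.026,0,0],
  ],
)

```text
t: 2.6
position: [0.5195, 0.0666, 0.2374]
ee_rot: [3.071, 0.664, -0.0]
wrist_force: [-0.8, -0.3, -0.2]
width: 0.6
```

Call:
send_rows(
  plan=[
    [0,0,0,-10],
    [0,0,0,-10],
    [0,0,0,-10],
    [0,0,0,-10],
    [0,0,0,-10],
    [0,0,0,-10],
    [0,0,0,0],
    [0,0,0,0],
  ],
)

```text
t: 3.6
position: [0.5193, 0.0653, 0.2375]
ee_rot: [-2.332, -2.105, 0.0]
wrist_force: [0.3, -0.6, 0.0]
width: 0.602
```

```bash
cat > to.py <<'E'
import sys
from workcell import *
import numpy as np
from scipy.spatial.transform import Rotation as Ro
s=state(); R=Ro.from_rotvec(s["ee_rot"]).as_matrix()
tx,ty,tz=map(float,sys.argv[1:4])
print("t",round(s["t"],2),"pos",s["position"].round(4),"ytool deg",np.degrees(np.arctan2(R[1,1],R[0,1])).round(2),"z",R[:,2].round(3),"F",s["wrist_force"].round(1),"M",s["moment"].round(2),"w",round(s["width"],3),"q",s["joint_positions"].round(2))
print("tool shift",(R.T@(np.array([tx,ty,tz])-s["position"])).round(4))
E
python3 to.py 0.5225 0.0733 0.112
```

```text
t 3.6 pos [0.5193 0.0653 0.2375] ytool deg -5.84 z [-0. -0. -1.] F [ 0.3 -0.6  0. ] M [-0.01 -0.11  0.04] w 0.602 q [ 0.08 -0.22  1.76  0.    1.6   0.18]
tool shift [0.0082 0.0024 0.1255]
```

Call:
send_rows(
  plan=[
    [0.008,0.0025,0.0,0],
    [0,0,0.03,0],
    [0,0,0.03,0],
    [0,0,0.03,0],
    [0,0,0.02,0],
    [0,0,0.015,0],
    [0,0,0,0],
    [0,0,0,0],
  ],
)

```text
t: 4.6
position: [0.5231, 0.0731, 0.1136]
ee_rot: [2.327, 2.11, 0.002]
wrist_force: [-0.5, 0.2, 0.5]
width: 0.599
```

Call:
send_rows(
  plan=[
    [0,0,0,0],
    [0,0,0,0],
    [0,0,0,0],
    [0,0,0,0],
    [0,0,0,0],
    [0,0,0,0],
    [0,0,0,0],
  ],
  gripper=0,
  squeeze=25,
)

```text
t: 5.48
position: [0.5221, 0.0731, 0.1127]
ee_rot: [-2.327, -2.109, 0.002]
wrist_force: [-5.0, 0.0, 3.9]
width: 0.149
```

```bash
python3 to.py 0.5237 -0.0522 0.112
python3 - <<'E'
from workcell import *
import cv2
g=get_image("scene"); cv2.imwrite("pics/s1.png",cv2.resize(g["frame"][60:300,180:500,::-1],None,fx=2,fy=2))
E
```

```text
t 5.47 pos [0.5221 0.0731 0.1127] ytool deg -5.61 z [-0.001  0.    -1.   ] F [-5.   0.   3.9] M [-0.04  1.04 -0.11] w 0.149 q [ 0.09 -0.15  1.91  0.    1.38  0.19]
tool shift [-0.1246  0.0138  0.0007]
```

View pics/s1.png

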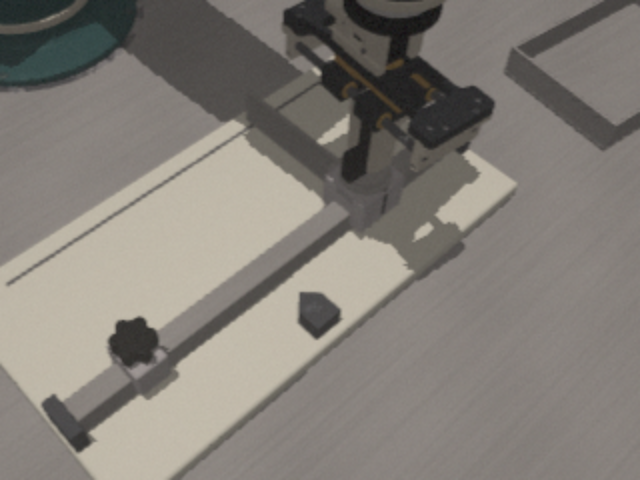

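The bar is held at the right width (13.9 mm), as seen between the fingers at about (360,160). Now the slide along the rail.

Call:
send_rows(
  plan=[
    [-0.0125,0.0014,0,0],
    [-0.0125,0.0014,0,0],
    [-0.0125,0.0014,0,0],
    [-0.0125,0.0014,0,0],
    [-0.0125,0.0014,0,0],
    [-0.0125,0.0014,0,0],
    [-0.0125,0.0014,0,0],
    [-0.0125,0.0014,0,0],
    [-0.0125,0.0014,0,0],
    [-0.0125,0.0014,0,0],
  ],
)

```text
t: 6.78
position: [0.5235, -0.0529, 0.1127]
ee_rot: [-2.326, -2.109, 0.002]
wrist_force: [-9.3, 2.5, 5.9]
width: 0.151
```

Call:
send_rows(
  plan=[
    [0,0,0,0],
    [0,0,0,0],
    [0,0,0,0],
  ],
)

```text
t: 7.15
position: [0.5235, -0.053, 0.1127]
ee_rot: [-2.327, -2.109, 0.003]
wrist_force: [-9.4, -2.6, 6.5]
width: 0.147
```

```bash
python3 to.py 0.5237 -0.0522 0.112
python3 - <<'E'
from workcell import *
from h import *
for n in("top","scene"):
    g=get_image(n); np.savez(n+"1.npz",**g)
    c=(slice(150,350),slice(140,440)) if n=="top" else (slice(80,300),slice(180,440))
    cv2.imwrite(f"pics/{n}1.png",cv2.resize(g["frame"][c][:,:,::-1],None,fx=2.5,fy=2.5))
    W=cloud(g)
    k=(W[...,2]>.071)&(W[...,2]<.0775)&(abs(W[...,0]-.523)<.032)&(abs(W[...,1]+.05)<.06)
    print(n,k.sum(),np.percentile(W[k][:,:2]*1000,[1,50,99],axis=0).round(1).tolist())
E
```

```text
t 7.15 pos [ 0.5235 -0.053   0.1127] ytool deg -5.62 z [-0.002 -0.    -1.   ] F [-9.4 -2.6  6.5] M [-0.4   1.7  -0.05] w 0.147 q [-0.15 -0.15  1.91 -0.    1.38 -0.05]
tool shift [0.0008 0.0001 0.0007]Traceback (most recent call last):
  File "<stdin>", line 9, in <module>
    return _quantile_unchecked(
        a, q, axis, out, overwrite_input, method, keepdims, weights)
    return _ureduce(a,
                    func=_quantile_ureduce_func,
    ...<5 lines>...
                    overwrite_input=overwrite_input,
                    method=method)
    r = func(a, **kwargs)
    result = _quantile(arr,
                       quantiles=q,
    ...<2 lines>...
                       out=out,
                       weights=wgt)
    slices_having_nans = np.isnan(arr[-1, ...])
                                  ~~~^^^^^^^^^
IndexError: index -1 is out of bounds for axis 0 with size 0
```

View pics/top1.png

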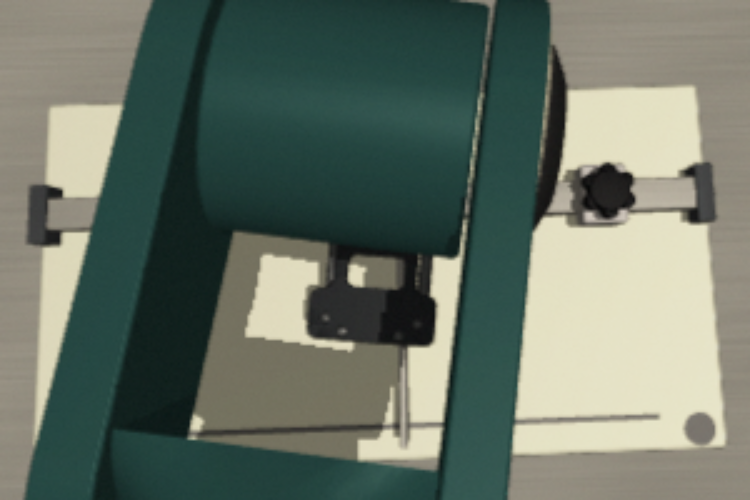

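The picture shows the fence plate's tip moved to crop (404,440), i.e. full-image (301.6,326), so the stop travelled with the gripper. Next I measure how far from the fence itself.

Run:
```python
from h import *
for n in("top0","top1"):
    W=cloud(dict(np.load(n+".npz")))
    k=(W[...,2]>.045)&(W[...,2]<.09)&(W[...,0]>.36)&(W[...,0]<.43)&(abs(W[...,1])<.12)
    P=W[k]; f=P[P[:,2]>np.percentile(P[:,2],90)-.008]
    for a in(.37,.39):
        q=f[(f[:,0]>=a)&(f[:,0]<a+.02)]; print(n,a,len(q),np.median(q,0).round(4))
```

```text
top0 0.37 39 [0.3788 0.0715 0.0653]
top0 0.39 39 [0.401  0.072  0.0654]
top1 0.37 34 [ 0.3799 -0.0531  0.0652]
top1 0.39 36 [ 0.4004 -0.0533  0.0652]
```

The fence moved −125 mm, so the knob axis should be at y ≈ −0.052, level with the pointer. I take off the small side load, firm up the grip and turn clockwise.

Call:
send_rows(
  plan=[
    [0,-0.001,0,0],
    [0,0,0,0],
    [0,0,0,7],
    [0,0,0,7],
    [0,0,0,7],
    [0,0,0,7],
    [0,0,0,7],
    [0,0,0,7],
  ],
  squeeze=45,
)

```text
t: 8.2
position: [0.5233, -0.0527, 0.1127]
ee_rot: [2.931, 1.13, -0.0]
wrist_force: [-3.2, -1.7, 2.0]
width: 0.147
```

Call:
send_rows(
  plan=[
    [0,0,0,7],
    [0,0,0,7],
    [0,0,0,7],
    [0,0,0,7],
    [0,0,0,7],
    [0,0,0,7],
    [0,0,0,0],
    [0,0,0,0],
  ],
)

```text
t: 9.2
position: [0.5233, -0.0527, 0.1128]
ee_rot: [3.141, 0.015, -0.0]
wrist_force: [-5.3, -2.4, 3.4]
width: 0.147
```

```bash
python3 to.py 0.5237 -0.0522 0.112
```

```text
t 9.2 pos [ 0.5233 -0.0527  0.1128] ytool deg -89.45 z [-0. -0. -1.] F [-5.3 -2.4  3.4] M [-0.46  0.8  -0.06] w 0.147 q [-0.15 -0.15  1.91 -0.    1.38  1.41]
tool shift [ 0.0004 -0.0005  0.0008]
```

The bar is now square to the rail (tool y −89.45°, rail −89.5°). Release and lift straight up.

Call:
send_rows(
  plan=[
    [0,0,0,0],
    [0,0,0,0],
    [0,0,0,0],
    [0,0,0,0],
    [0,0,-0.02,0],
    [0,0,-0.03,0],
    [0,0,-0.03,0],
    [0,0,-0.03,0],
    [0,0,-0.03,0],
  ],
  gripper=0.5,
)

```text
t: 10.32
position: [0.5233, -0.0526, 0.2553]
ee_rot: [3.141, 0.011, 0.002]
wrist_force: [0.9, 0.4, -0.0]
width: 0.499
```

Call:
send_rows(
  plan=[
    [0,0.035,0,0],
    [0,0.035,0,0],
    [0,0.035,0,0],
    [0,0.035,0,0],
    [0,0.035,0,0],
    [0,0.035,0,0],
    [0,0.035,0,0],
    [0,0.035,0,0],
    [0,0,0,0],
    [0,0,0,0],
  ],
)

```text
t: 11.58
position: [0.5254, -0.3323, 0.2536]
ee_rot: [3.141, 0.011, 0.001]
wrist_force: [-0.6, -1.2, 1.1]
width: 0.502
```

```bash
python3 to.py 0.5237 -0.0522 0.112
python3 - <<'E'
from workcell import *
from h import *
g=get_image("top"); W=cloud(g)
cv2.imwrite("pics/top2.png",cv2.resize(g["frame"][150:350,140:440,::-1],None,fx=2.5,fy=2.5))
for lo,hi in((.115,.122),(.071,.0775)):
    t=(W[...,2]>lo)&(W[...,2]<hi)&(abs(W[...,0]-.523)<.035)&(abs(W[...,1]+.05)<.045)
    print(lo,t.sum(),cv2.minAreaRect(np.float32(W[t][:,:2]*1000)) if t.any() else "")
E
```

```text
t 11.57 pos [ 0.5254 -0.3323  0.2536] ytool deg -89.61 z [ 0.001 -0.    -1.   ] F [-0.6 -1.2  1.1] M [ 0.07  0.02 -0.04] w 0.502 q [-0.61 -0.    1.54  0.    1.6   0.96]
tool shift [ 2.000e-04 -2.801e-01  1.416e-01]
0.115 256 ((524.2760009765625, -52.23250961303711), (13.590810775756836, 54.65691375732422), 89.3779525756836)
0.071 395 ((524.134033203125, -51.804805755615234), (58.53158950805664, 55.87127685546875), 89.74840545654297)
```

View pics/top2.png

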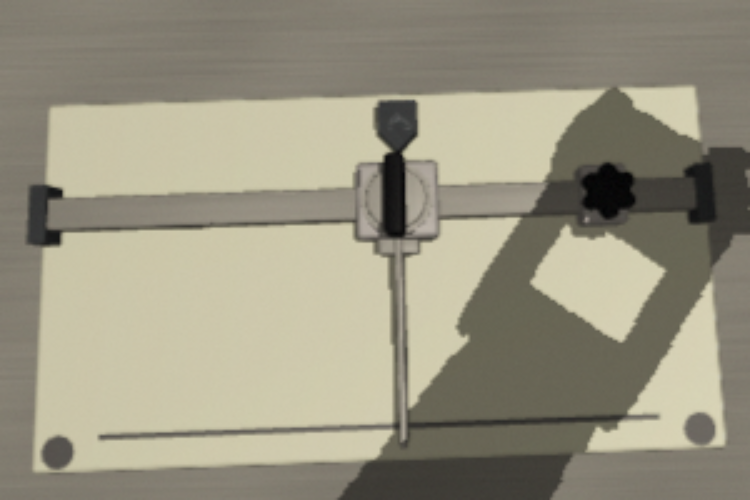

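The picture shows the bar square across the rail at crop (395,195), with its far end at the pointer tip (397,150). The star knob is still at (608,190), the same place as before. Measured knob y is −0.052 against the tip's −0.052.

```bash
python3 -c "
from workcell import *
print(finish_job())"
```

```text
the job is handed in; nothing more can be done
None
```

The portion stop is at the pointer and locked, and I handed the job in at about 11.6 s of the 35 s allowed. I slid it 125 mm along the rail by its bar knob, turned the knob 84° clockwise, then let go and moved the arm clear.

Final checks from the top camera, with the arm out of the way:
- **Position:** the knob axis is at y ≈ −0.052 m. The pointer tip, measured from the first top-camera picture, is also at about −0.052 m. They agree to about 1 mm, and the limit is 12 mm.
- **Lock:** the bar lies square across the rail, at an estimated 90–91° (about 1.58 rad). I judged this from the camera and the tool angle, because the knob's joint value can't be read directly.
- **End stop:** the star knob is at the same pixel as in the picture taken before I turned the bar knob, so it did not visibly move. I did not measure its position any further.

The highest wrist force reading was about 12 N, and none of the checks failed or disagreed. One script stopped with an error mid-job because the arm blocked the camera's view of the carriage. I measured the slide from the fence plate instead.

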